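# Dig the hinge out of the parts bin

## Task

The big hinge needed for the grey door panel is buried in the black parts bin, under the bridge-shaped bracket. Move the bracket aside into the other half of the bin and leave it standing on its two legs there, then lift the hinge out and lower it (do not drop it), barrel up, centred and square on the raised hinge pad of the panel with its barrel along the seam. Leave both released and at rest; the small hinge in the bin's corner is not wanted.

Things in the scene. Friction and masses are not known exactly. Their poses are not given: they have to be found in the camera images.
- hinge: Steel butt hinge, open flat: 80 long (its x, along the barrel) by 56 mm wide (y), 0.2 kg. Leaves 5 thick; the barrel, 14 in diameter, stands proud along the middle, axis 13 and top 20 mm above the underside. Origin: centre of underside, z up. Under the bracket in the bin's -y half, barrel roughly along bin y, its ends showing. Grip the barrel mid-length, tips 7 to 9 mm above the underside.
- bracket: Aluminium bridge bracket (upside-down U) over the hinge, touching only the bin floor: 130 long (its y, across the hinge's barrel) by 46 wide (x) by 45 mm high, 0.18 kg. 4 mm top plate with side lips reaching 20 mm below its top, a 4 mm leg at each end. Origin: centre of its underside at foot level, z up. Grip it mid-length across the 46 mm, fingertips 22 to 32 mm above its feet.
- bin: Fixed open black bin, 260 (its x) by 380 (y) by 50 mm high, walls and floor 5 mm. Origin: centre of underside. Hinge and bracket start at y about -95 mm. Its +y half is free but for small parts under 31 mm high: a 46 mm hinge and a 50 mm angle in the corners (x +-90, y 150) and an 18 mm standoff and a washer by the walls (x +-100, y 20); the bracket fits at x 0, y 85, its length along x.
- hinge_pad (a point): Centre of the top of the hinge pad on the fixed dark grey door panel (260 by 300, 20 mm high). The pad: two aluminium plates with screw holes, together 84 (its x) by 60 mm (y), standing 4 mm above the panel (24 mm above the bench), the panel's dark seam line between them along x. z up. The hinge goes on it with its x along this x, either way round.

How it is judged (in metres and radians):
On the way, in this order (a step that is already met when the one before it is completed fails the run):
1. the bracket stands released on its legs in the other (+y) half of the bin, the hinge still in the bin (x of bracket in the frame of bin between -0.115 and 0.115 m and y of bracket in the frame of bin between 0.03 and 0.175 m and z of bracket in the frame of bin between -0.005 and 0.015 m and angle between bracket's own z axis and vertical below 0.15 rad and linear speed of bracket below 0.03 m/s and contact force between bracket and the fingers below 0.2 N and z of hinge in the frame of bin below 0.03 m), for 0.2 s.
2. the hinge is lifted in the fingers clear of the bin's rim (z of hinge in the frame of bin above 0.055 m and contact force between hinge and the fingers above 0.5 N), for 0.05 s.
3. the hinge is brought down onto the pad while still held (underside within 12 mm of it) (horizontal distance between hinge and hinge_pad below 0.025 m and z of hinge in the frame of hinge_pad below 0.012 m and contact force between hinge and the fingers above 0.5 N), for 0.05 s.
At the end, for the whole second after the job is handed in: The hinge lies flat, barrel up, released and at rest on the hinge pad: within 15 mm of its centre, barrel within 10 degrees of the seam (pad x). The bracket stands on its legs on the bin floor, released and at rest, its centre in the bin's +y half, 30 mm or more past the middle (horizontal distance between hinge and hinge_pad below 0.015 m and z of hinge in the frame of hinge_pad between -0.004 and 0.004 m and angle between the x axis of hinge and the x axis of hinge_pad, either way round below 0.18 rad and angle between hinge's own z axis and vertical below 0.1 rad and linear speed of each of hinge, bracket below 0.03 m/s and contact force between each of hinge, bracket and the fingers below 0.2 N and x of bracket in the frame of bin between -0.115 and 0.115 m and y of bracket in the frame of bin between 0.03 and 0.175 m and z of bracket in the frame of bin between -0.005 and 0.015 m and angle between bracket's own z axis and vertical below 0.15 rad); the robot touches nothing.
It also fails if it takes over 53 s, if anything falls off the work surface, if the arm or the gripper's body presses on something with over 40 N, if the wrist force passes 120 N, or if a joint passes its speed limit or range.

## Robot

A 6-joint arm with a two-finger parallel gripper is mounted at the origin on the work surface. World frame = base frame: x ahead of the robot, y to its left, z up, the work surface at z = 0. Lengths are in m, angles in degrees, forces in N, time in s.
With the tool pointing down it reaches from about 0.375 to 0.9 m from the base axis. Payload 3.1 kg.
Tool frame: the origin (TCP) lies midway between the tips of the shut fingers; the grasp point (between the pads) lies 19 mm behind it; z points along the fingers, y is the line along which they close (so a half turn about z gives the same grasp; the last joint's range is limited). The gripper opens to 87 mm and grips with 3 to 60 N. Pads are 19 mm wide; open, the fingers measure 117 mm over their backs; the gripper's body (75 mm by 190 mm) begins 51 mm behind the grasp point.
Start: joints at [-85.514, 30.224, 82.088, -0, 67.689, -10.227], TCP at [0.159, -0.604, 0.223] pointing down, gripper open.
Joint ranges: [-176.69, 176.69], [-43.24, 126.21], [12.49, 139.97], [-82, 262], [0, 151.66], [-163.58, 163.58]. Speed limits (degrees/s): [159.86, 159.86, 180, 180, 180, 180].

## Interface

Orientations are given as a 3x3 rotation matrix whose columns are the frame's x, y, z axes.
In Python, from rig import bot, cam gives the robot as it stands (bot), with the cameras (cam).
- The arm moves only by the shell command python3 steer.py 'ROWS'. ROWS is rows parted by semicolons, their numbers by spaces, 1 to 20 of them, each of 7 numbers: dx, dy, dz in m, then a rotation vector rx, ry, rz in degrees, then the opening from 0.0 (shut) to 1.0 (fully open); each row is the pose to reach, as a shift and turn from the pose commanded when the command began, along the tool's axes at that moment; what a row does not reach only later rows make up. A row lasts 1/10 s, in which the tool goes at most 0.05 m and 8.59 degrees, less where a joint would pass 70% of its speed; a pose out of reach is approached as far as the arm can. The fingers move at their own pace and stop on an object; the grip force is fixed at half the most. Time passes only in rows, so rows that do not move let the fingers close. It prints the time, the measured TCP pose, the force, the opening and the grip force at its end.
- bot.read_state(): the state, without advancing time (a new reading comes with each control period).
- cam.capture(name): name is "side" or "top" or "wrist"; returns a dict with "color" (420x560x3 uint8, red, green, blue), "K" (3x3 intrinsics, pixels), "D" ([k1, k2, p1, p2, k3] as OpenCV has them; the pictures are not rectified), "view" (4x4, takes a point from world to camera coordinates); the wrist camera has in their place "mount" (4x4, takes a point from camera to tool coordinates, whose origin is the TCP and whose axes are the flange's). Camera axes: x right, y up, looking along -z (the intrinsics and any distortion apply to the point x, -y, -z); pixel columns grow to the right and rows downward; lengths in m; the calibration is good to about 2 mm. A picture is of the moment at which its call begins: read the wrist's pose just before it. There is no depth.
- bot.hand_in(): hands the job in; it is judged then, once.
The state is a dict: "time_s": time; "joint_positions": joint angles; "qvel": joint speeds; "tau": joint torques, N m; "position": TCP position; "tcp_rot": TCP orientation; "force": force on the tool from outside, world axes, zero at the start; "moment": the same for the moment, N m; "opening": opening from 0.0 (shut) to 1.0 (fully open); "grasp_force": force on a finger pad.
Only numpy, scipy, OpenCV 4.12 (cv2) and the standard library are available. Lean on these libraries where they do the work, as an engineer would, in place of code of your own. Each camera call takes 0.05 s, during which the arm holds its last target. There are 200 camera calls.

## Working session

There is one attempt and no reset: what is moved stays moved. The work goes in short steps, Python scripts to look and compute and a shell command to move; the robot and the scene stay as the last step left them, time stands still between calls to the robot, and variables do not carry over. Pictures are saved under pics/ and viewed, at most 10 in all, crops included, and the job is handed in when it is done.

```bash
ls; mkdir -p pics; cat > h.py <<'E'
import numpy as np, cv2, json
from rig import bot, cam
def cap(n):
    s=bot.read_state(); c=cam.capture(n)
    if 'view' in c: V=np.array(c['view'])
    else:
        T=np.eye(4);T[:3,:3]=s['tcp_rot'];T[:3,3]=s['position']
        V=np.linalg.inv(T@np.array(c['mount']))
    return c['color'],np.array(c['K']),np.array(c['D'],float),V
def ray(px,c):
    _,K,D,V=c
    p=cv2.undistortPoints(np.array(px,float).reshape(-1,1,2),K,D).reshape(-1,2)
    d=np.c_[p[:,0],-p[:,1],-np.ones(len(p))]@V[:3,:3]
    return -V[:3,:3].T@V[:3,3],d
def onz(px,c,z):
    o,d=ray(px,c); return o+d*((z-o[2])/d[:,2])[:,None]
def tri(p1,c1,p2,c2):
    o1,d1=ray(p1,c1);o2,d2=ray(p2,c2);r=[]
    for a,b in zip(d1,d2):
        t=np.linalg.lstsq(np.c_[a,-b],o2-o1,rcond=None)[0]
        x,y=o1+t[0]*a,o2+t[1]*b; r.append(np.r_[(x+y)/2,np.linalg.norm(x-y)])
    return np.array(r)
def save(c,n): cv2.imwrite('pics/'+n,c[0][:,:,::-1])
E
python3 - <<'E'
from h import *
import pickle
o={n:cap(n) for n in('top','side','wrist')}
pickle.dump(o,open('c0.pkl','wb'))
for n in o: save(o[n],n+'0.png'); print(n,-o[n][3][:3,:3].T@o[n][3][:3,3],o[n][2],o[n][1][0,0])
s=bot.read_state();print(s['position'],s['tcp_rot'],s['time_s'],s['opening'])
E
```

```text
pics
rig.py
steer.py
top [ 0.45286801 -0.03993193  0.84044725] [0.03285501 0.         0.         0.         0.        ] 426.1496312872158
side [0.37775564 0.53769506 0.58903802] [-0.08616427  0.          0.          0.          0.        ] 383.1309943689543
wrist [ 0.23778843 -0.58475821  0.38404883] [-0.01434001  0.          0.          0.          0.        ] 297.7663026679028
[ 0.15872053 -0.60391775  0.22177555] [[ 9.67198318e-01  2.54022415e-01 -1.64285768e-04]
 [ 2.54022321e-01 -9.67196855e-01  1.70423767e-03]
 [ 2.74017891e-04 -1.69006806e-03 -9.99998534e-01]] 0.15 0.995260905368721
```

View pics/top0.png

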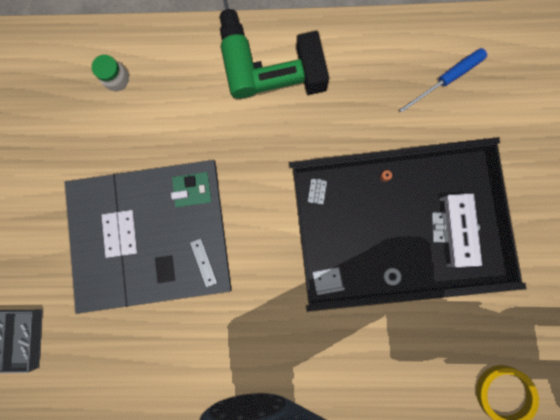

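View pics/side0.png

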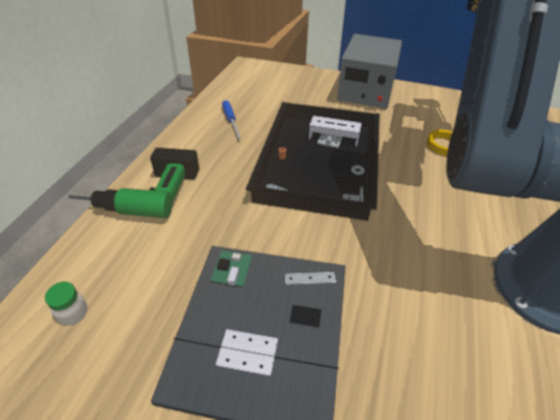

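The top view shows the bracket as a bright rectangle at about (463,230), with hinge ends showing at about (438,228). The pad is at (119,233) with its seam running vertically. The free half of the bin is around (350,225). In the side view, the bracket top is at (335,127) and the pad at (247,352).

```bash
cat > m1.py <<'E'
from h import *
import pickle
o=pickle.load(open('c0.pkl','rb'))
def rect(c,box,thr):
    x0,y0,x1,y1=box; g=c[0].min(2)
    m=np.zeros(g.shape,np.uint8); m[y0:y1,x0:x1]=(g[y0:y1,x0:x1]>thr)
    m=cv2.morphologyEx(m,cv2.MORPH_CLOSE,np.ones((7,7)))
    k=max(cv2.findContours(m,cv2.RETR_EXTERNAL,cv2.CHAIN_APPROX_NONE)[0],key=cv2.contourArea)
    h=cv2.convexHull(k)
    for e in np.arange(1,12,.25):
        q=cv2.approxPolyDP(h,e,True)
        if len(q)==4: break
    return q.reshape(-1,2).astype(float),cv2.contourArea(k)
def order(p3): # sort ccw by angle
    c=p3.mean(0); a=np.arctan2(p3[:,1]-c[1],p3[:,0]-c[0]); return np.argsort(a)
for nm,bt,bs,z,th in(('pad',(95,200,145,265),(205,325,290,380),.024,150),('bracket',(443,185,490,275),(300,112,368,136),.05,170)):
    qt,at=rect(o['top'],bt,th);qs,as_=rect(o['side'],bs,th)
    Pt=onz(qt,o['top'],z);Ps=onz(qs,o['side'],z)
    i=order(Pt);j=order(Ps);qt,qs,Pt,Ps=qt[i],qs[j],Pt[i],Ps[j]
    # match cyclic
    k=min(range(4),key=lambda k:np.linalg.norm(np.roll(Ps,k,0)-Pt)); Ps=np.roll(Ps,k,0);qs=np.roll(qs,k,0)
    print(nm,qt.tolist(),qs.tolist());print(Pt.round(4));print(Ps.round(4));print(tri(qt,o['top'],qs,o['side']).round(4))
    r=cv2.minAreaRect((Pt[:,:2]*1000).astype(np.float32));print('top',r)
    r=cv2.minAreaRect((Ps[:,:2]*1000).astype(np.float32));print('side',r)
# bin rim outline from top (dark)
c=o['top'];g=c[0].max(2);m=np.zeros(g.shape,np.uint8);m[130:315,280:530]=g[130:315,280:530]<60
m=cv2.morphologyEx(m,cv2.MORPH_CLOSE,np.ones((9,9)))
k=max(cv2.findContours(m,0,1)[0],key=cv2.contourArea)
b=cv2.boxPoints(cv2.minAreaRect(k));print('binpx',b.tolist());P=onz(b,c,.05);print(P.round(4))
q=np.array([[290,165],[498,141],[525,288],[308,309]],float);P=onz(q,c,.05);print(P.round(4),P.mean(0),[np.linalg.norm(P[i]-P[i-1]) for i in range(4)])
E
python3 m1.py
python3 - <<'E'
import cv2,numpy as np
a=cv2.imread('pics/top0.png')[130:320,280:540];b=cv2.imread('pics/wrist0.png')
cv2.imwrite('pics/v3.png',np.vstack([cv2.resize(np.hstack([cv2.resize(a,(520,380),interpolation=2)]),(780,570))])[:,:])
E
```

```text
pad [[136.0, 252.0], [131.0, 210.0], [102.0, 215.0], [107.0, 257.0]] [[276.0, 338.0], [226.0, 330.0], [216.0, 364.0], [270.0, 373.0]]
[[0.4619 0.262  0.024 ]
 [0.5434 0.274  0.024 ]
 [0.5344 0.3305 0.024 ]
 [0.4531 0.3179 0.024 ]]
[[0.4636 0.2618 0.024 ]
 [0.5441 0.2737 0.024 ]
 [0.5363 0.3307 0.024 ]
 [0.4547 0.3182 0.024 ]]
[[0.4627 0.2619 0.0245 0.0016]
 [0.5436 0.2739 0.0245 0.0006]
 [0.5353 0.3307 0.0243 0.0018]
 [0.4539 0.3181 0.0239 0.0016]]
top ((498.2252502441406, 295.9287414550781), (82.44171905517578, 57.253204345703125), 8.846151351928711)
side ((499.8208312988281, 296.0180358886719), (82.59105682373047, 57.49784851074219), 8.685355186462402)
bracket [[480.0, 264.0], [472.0, 195.0], [448.0, 196.0], [457.0, 266.0]] [[358.0, 123.0], [320.0, 117.0], [311.0, 123.0], [359.0, 128.0]]
[[ 0.4334 -0.3743  0.05  ]
 [ 0.5583 -0.3682  0.05  ]
 [ 0.5572 -0.3254  0.05  ]
 [ 0.4301 -0.334   0.05  ]]
[[ 0.4395 -0.3736  0.05  ]
 [ 0.5429 -0.3698  0.05  ]
 [ 0.5586 -0.3318  0.05  ]
 [ 0.4331 -0.3496  0.05  ]]
[[ 4.364e-01 -3.737e-01  5.030e-02  6.100e-03]
 [ 5.505e-01 -3.688e-01  5.060e-02
[... 174 characters left out ...]
42.76390838623047), 3.847356081008911)
side ((498.3209533691406, -358.2370300292969), (126.70891571044922, 35.420772552490234), 8.064239501953125)
binpx [[289.6235656738281, 161.7889862060547], [506.6881408691406, 136.3400115966797], [524.462646484375, 287.94573974609375], [307.3980407714844, 313.39471435546875]]
[[ 0.6273 -0.0363  0.05  ]
 [ 0.6662 -0.4365  0.05  ]
 [ 0.3911 -0.4474  0.05  ]
 [ 0.3475 -0.0643  0.05  ]]
[[ 0.6212 -0.037   0.05  ]
 [ 0.6579 -0.4205  0.05  ]
 [ 0.391  -0.4483  0.05  ]
 [ 0.3552 -0.0655  0.05  ]] [ 0.50630674 -0.24281748  0.05      ] [np.float64(0.2674794574822952), np.float64(0.38531170853817126), np.float64(0.2683375791397959), np.float64(0.3844118809662218)]
```

View pics/wrist0.png

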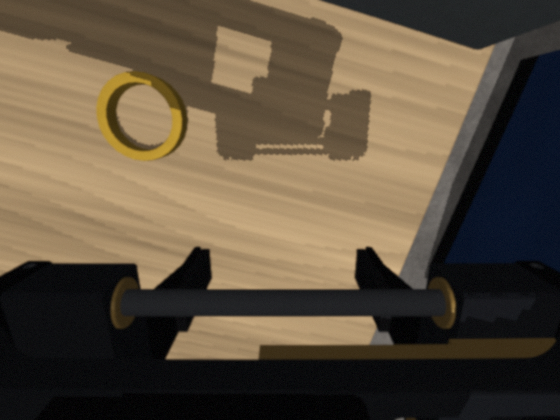

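The wrist view shows only bench, with the yellow ring at (142,115); the bin is out of frame. I'll hover near the bracket and measure it from two wrist positions.

```bash
R="0.325 -0.177 -0.03 0 0 11 1"; python3 steer.py '0.325 -0.177 -0.03 0 0 11 1;0.325 -0.177 -0.03 0 0 11 1;0.325 -0.177 -0.03 0 0 11 1;0.325 -0.177 -0.03 0 0 11 1;0.325 -0.177 -0.03 0 0 11 1;0.325 -0.177 -0.03 0 0 11 1;0.325 -0.177 -0.03 0 0 11 1;0.325 -0.177 -0.03 0 0 11 1;0.325 -0.177 -0.03 0 0 11 1;0.325 -0.177 -0.03 0 0 11 1;0.325 -0.177 -0.03 0 0 11 1;0.325 -0.177 -0.03 0 0 11 1'
python3 - <<'E'
from h import *
import pickle
c=cap('wrist');pickle.dump(c,open('w1.pkl','wb'));save(c,'w1.png')
s=bot.read_state();print(np.round(s['position'],4),np.round(s['tcp_rot'],4),s['time_s'])
print('cam',-c[3][:3,:3].T@c[3][:3,3],'look',-c[3][2,:3])
E
```

```text
time_s: 1.35
position: [0.4272, -0.3517, 0.2523]
tcp_rot: [[0.998, 0.063, -0.001], [0.063, -0.998, 0.0], [-0.001, -0.0, -1.0]]
force: [-0.2, -0.5, -0.5]
opening: 0.998
grasp_force: 0.0
[ 0.4272 -0.3517  0.2523] [[ 9.98e-01  6.27e-02 -4.00e-04]
 [ 6.27e-02 -9.98e-01  2.00e-04]
 [-4.00e-04 -2.00e-04 -1.00e+00]] 1.4
cam [ 0.50884749 -0.34798243  0.41458421] look [-0.29602883 -0.01742028 -0.95502014]
```

View pics/w1.png

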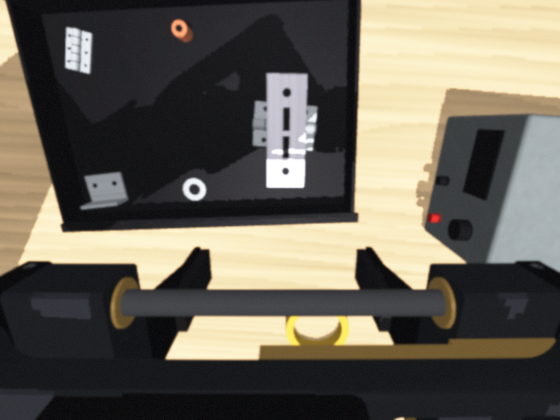

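The wrist view covers the whole bin. The bracket plate spans about (266..307, 73..187), with its end holes at (287,92) and (285,171). The hinge ends stick out at about (260,125) and (312,128), and the corner hinge and small parts are clear of the target. I'll zoom in for corners.

```bash
python3 - <<'E'
from h import *
import pickle
a=pickle.load(open('w1.pkl','rb'))[0][60:200,235:335,::-1];b=pickle.load(open('c0.pkl','rb'))['top'][0][185:275,425:490,::-1]
a=cv2.resize(a,None,fx=4,fy=4,interpolation=0);b=cv2.resize(b,None,fx=6,fy=6,interpolation=0)
o=np.zeros((560,800,3),np.uint8);o[:,:400]=a;o[:540,405:795]=b
cv2.imwrite('pics/z1.png',o)
E
```

```text
(no output)
```

View pics/z1.png

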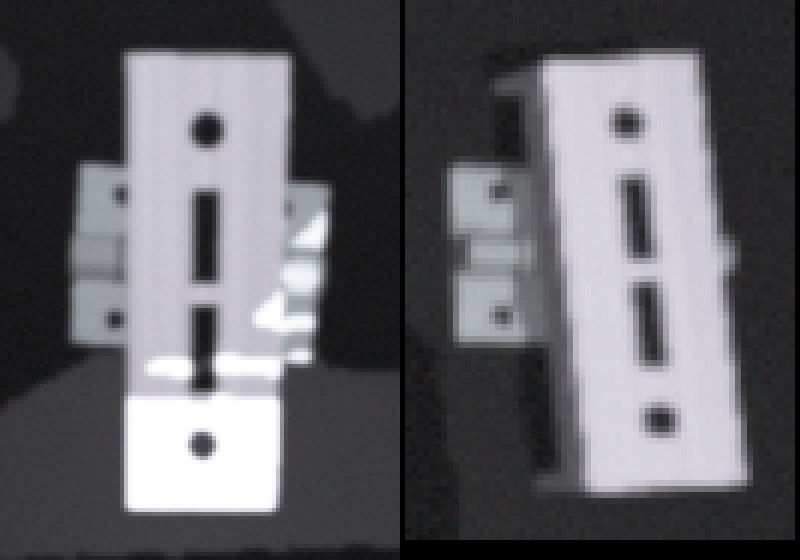

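The crops give the bracket's plate corners and end holes, plus the hinge's leaf corners at its left and right ends.

```bash
python3 - <<'E'
from h import *
import pickle
w=pickle.load(open('w1.pkl','rb'));t=pickle.load(open('c0.pkl','rb'))['top']
A=np.array([[266.25,73],[308,73],[304.75,187.75],[266.25,187.5],[286.75,92.5],[285.75,171]])-.5
B=np.array([[447.7,195],[473.8,193.7],[482,266.2],[455.2,266.8],[462,205.3],[467.5,255]])-.5
T=tri(A,w,B,t);print(T.round(4));print('ctr',T[:4].mean(0),T[4:].mean(0))
for c,P in((w,A),(t,B)):
    p=onz(P,c,.05);r=cv2.minAreaRect((p[:4,:2]*1000).astype(np.float32));print(r, p[4:].round(4))
H=np.array([[254.75,100.5],[252.5,145.75],[313.25,150.75],[317.75,106]])-.5
p=onz(H,w,.010);print('hinge w1',p.round(4),p.mean(0))
h=onz(np.array([[432.3,212.2],[433.3,242]])-.5,t,.010);print('hinge top left end',h.round(4))
print('hinge tri',tri(H[:2],w,np.array([[432.3,212.2],[433.3,242]])-.5,t).round(4))
# bin rim in w1: outer corners
q=np.array([[8,0],[358,0],[358,217],[62,228]],float);print(onz(q,w,.05).round(4))
E
```

```text
[[ 5.604e-01 -3.252e-01  4.710e-02  1.000e-04]
 [ 5.627e-01 -3.723e-01  4.630e-02  1.200e-03]
 [ 4.301e-01 -3.799e-01  4.230e-02  0.000e+00]
 [ 4.291e-01 -3.310e-01  4.770e-02  1.000e-03]
 [ 5.411e-01 -3.497e-01  4.710e-02  2.000e-04]
 [ 4.505e-01 -3.544e-01  4.590e-02  1.000e-04]]
ctr [ 0.4955696  -0.35210838  0.04586052  0.00057767] [ 4.95776531e-01 -3.52008213e-01  4.64793914e-02  1.78446347e-04]
((495.93865966796875, -351.6924133300781), (131.21017456054688, 48.04607391357422), 3.1356730461120605) [[ 0.5409 -0.3496  0.05  ]
 [ 0.4512 -0.3543  0.05  ]]
((495.1939392089844, -350.4088134765625), (131.86865234375, 46.730403900146484), 2.533597707748413) [[ 0.5406 -0.3485  0.05  ]
 [ 0.4505 -0.3527  0.05  ]]
hinge w1 [[ 0.5324 -0.3097  0.01  ]
 [ 0.4758 -0.3087  0.01  ]
 [ 0.4742 -0.3899  0.01  ]
 [ 0.5308 -0.3905  0.01  ]] [ 0.5033104  -0.34969298  0.01      ]
hinge top left end [[ 0.5326 -0.3078  0.01  ]
 [ 0.4755 -0.3067  0.01  ]]
hinge tri [[ 5.329e-01 -3.093e-01  5.500e-03  3.000e-04]
 [ 4.755e-01 -3.082e-01  5.400e-03  2.000e-04]]
[[ 0.6158 -0.0473  0.05  ]
 [ 0.6363 -0.4193  0.05  ]
 [ 0.3972 -0.4516  0.05  ]
 [ 0.358  -0.0665  0.05  ]]
```

```bash
python3 steer.py '0.035 0.002 0.04 0 0 0.6 1;0.068 0.004 0.08 0 0 0.6 1;0.068 0.004 0.12 0 0 0.6 1;0.068 0.004 0.15 0 0 0.6 1;0.068 0.004 0.17 0 0 0.6 1;0.068 0.004 0.19 0 0 0.6 1;0.068 0.004 0.205 0 0 0.6 1;0.068 0.004 0.215 0 0 0.6 1;0.068 0.004 0.22 0 0 0.6 1;0.068 0.004 0.22 0 0 0.6 1'
```

```text
time_s: 2.4
position: [0.4961, -0.3505, 0.0323]
tcp_rot: [[0.999, 0.054, -0.0], [0.054, -0.999, 0.0], [-0.0, -0.0, -1.0]]
force: [0.5, 0.5, -0.5]
opening: 0.996
grasp_force: 0.0
```

```bash
python3 steer.py '0 0 0 0 0 0 0;0 0 0 0 0 0 0;0 0 0 0 0 0 0;0 0 0 0 0 0 0;0 0 0 0 0 0 0;0 0 0 0 0 0 0;0 0 0 0 0 0 0;0 0 0 0 0 0 0'
```

```text
time_s: 3.2
position: [0.4963, -0.3504, 0.0327]
tcp_rot: [[0.999, 0.054, 0.0], [0.054, -0.999, -0.0], [0.0, 0.0, -1.0]]
force: [0.2, -0.1, 1.5]
opening: 0.529
grasp_force: 30.0
```

```bash
python3 steer.py '0 0 -0.01 0 0 0 0;0 0 -0.03 0 0 0 0;0 0 -0.05 0 0 0 0;0 0 -0.07 0 0 0 0;0.002 -0.03 -0.07 0 0 -0.5 0;0.004 -0.06 -0.07 0 0 -1 0;0.006 -0.1 -0.07 0 0 -1.5 0;0.008 -0.14 -0.07 0 0 -2 0;0.01 -0.17 -0.07 0 0 -2.4 0;0.011 -0.19 -0.07 0 0 -2.4 0;0.011 -0.19 -0.07 0 0 -2.4 0'
python3 - <<'E'
from h import *
import pickle
o={n:cap(n) for n in('side','wrist')};pickle.dump(o,open('c2.pkl','wb'))
cv2.imwrite('pics/h2.png',np.hstack([cv2.resize(o['side'][0][90:230,230:410],(540,420)),o['wrist'][0][0:420,150:410]])[:,:,::-1])
E
```

```text
time_s: 4.3
position: [0.4957, -0.1568, 0.1028]
tcp_rot: [[0.995, 0.1, -0.002], [0.1, -0.995, 0.002], [-0.002, -0.002, -1.0]]
force: [-0.1, 0.6, -1.3]
opening: 0.528
grasp_force: 30.0
```

View pics/h2.png

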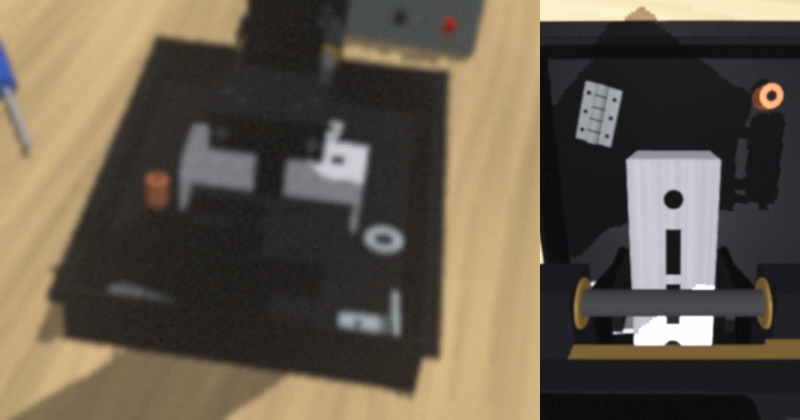

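The bracket is held level over the free area, clear of the small hinge, standoff and washer. Lower and release.

```bash
python3 steer.py '0 0 0.02 0 0 0 0;0 0 0.04 0 0 0 0;0 0 0.055 0 0 0 0;0 0 0.063 0 0 0 0;0 0 0.067 0 0 0 0;0 0 0.069 0 0 0 0;0 0 0.07 0 0 0 0;0 0 0.07 0 0 0 0'; python3 steer.py '0 0 0 0 0 0 0.9;0 0 0 0 0 0 0.9;0 0 0 0 0 0 0.9;0 0 0 0 0 0 0.9;0 0 0 0 0 0 0.9;0 0 0 0 0 0 0.9'
```

```text
time_s: 5.2
position: [0.4973, -0.1603, 0.033]
tcp_rot: [[0.995, 0.096, 0.001], [0.096, -0.995, -0.001], [0.001, 0.001, -1.0]]
force: [-0.5, -0.4, -0.6]
opening: 0.525
grasp_force: 30.0
time_s: 5.8
position: [0.497, -0.16, 0.0326]
tcp_rot: [[0.995, 0.096, 0.0], [0.096, -0.995, -0.0], [0.0, 0.0, -1.0]]
force: [0.5, -0.1, 0.2]
opening: 0.886
grasp_force: 0.0
```

```bash
python3 steer.py '0 0 -0.02 0 0 0 0.9;0 0 -0.06 0 0 0 0.9;0 0 -0.11 0 0 0 0.9;-0.002 0.03 -0.16 0 0 -8 1;-0.004 0.06 -0.217 0 0 -16 1;-0.007 0.09 -0.217 0 0 -24 1;-0.009 0.12 -0.217 0 0 -32 1;-0.011 0.15 -0.217 0 0 -40 1;-0.013 0.18 -0.217 0 0 -48 1;-0.015 0.21 -0.217 0 0 -56 1;-0.017 0.24 -0.217 0 0 -64 1;-0.019 0.259 -0.217 0 0 -72 1;-0.019 0.259 -0.217 0 0 -80 1;-0.019 0.259 -0.217 0 0 -83.4 1;-0.019 0.259 -0.217 0 0 -83.4 1;-0.019 0.259 -0.217 0 0 -83.4 1'
python3 - <<'E'
from h import *
import pickle
o={n:cap(n) for n in('top','wrist','side')};pickle.dump(o,open('c3.pkl','wb'))
s=bot.read_state();print(s['joint_positions'])
t=o['top'][0][130:320,280:540];
cv2.imwrite('pics/h3.png',np.hstack([cv2.resize(t,(400,292)),o['wrist'][0][0:292,80:480]])[:,:,::-1])
E
```

```text
time_s: 7.4
position: [0.5028, -0.4194, 0.2493]
tcp_rot: [[0.02, 1.0, -0.0], [1.0, -0.02, 0.0], [0.0, -0.0, -1.0]]
force: [0.3, -0.5, -1.2]
opening: 0.997
grasp_force: 0.0
[-4.95818362e+01  3.10860764e+01  7.57658326e+01  5.29167792e-04
  7.31533731e+01 -4.84714817e+01]
```

View pics/h3.png

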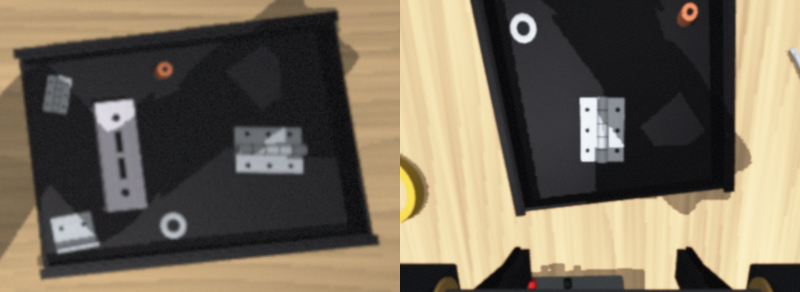

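The bracket stands upright in the +y half, at about (120,155) in the left crop. The hinge is now fully exposed, at about (282,130) in the wrist image and (455,228) in the top image. I'll segment it in both views.

```bash
python3 - <<'E'
from h import *
import pickle
o=pickle.load(open('c3.pkl','rb'))
R={}
for n,b in(('wrist',(252,88,312,170)),('top',(425,205,488,252))):
    x0,y0,x1,y1=b;g=o[n][0].max(2);m=np.zeros(g.shape,np.uint8);m[y0:y1,x0:x1]=g[y0:y1,x0:x1]>95
    m=cv2.morphologyEx(m,cv2.MORPH_CLOSE,np.ones((5,5)))
    k=max(cv2.findContours(m,0,1)[0],key=cv2.contourArea)[:,0].astype(float)
    P=onz(k,o[n],.010);r=cv2.minAreaRect((P[:,:2]*1000).astype(np.float32));print(n,r,k.min(0),k.max(0))
    R[n]=cv2.boxPoints(r)/1000
    c3=np.c_[R[n],np.full(4,.01)]
    _,K,D,V=o[n];pc=c3@V[:3,:3].T+V[:3,3]
    R[n+'px']=cv2.projectPoints(pc*[1,-1,-1],np.zeros(3),np.zeros(3),K,D)[0][:,0]
a,b=R['wrist'],R['top'];k=min(range(4),key=lambda k:np.linalg.norm(np.roll(b,k,0)-a))
T=tri(R['wristpx'],o['wrist'],np.roll(R['toppx'],k,0),o['top']);print(T.round(4),T.mean(0))
E
```

```text
wrist ((502.5753173828125, -349.9844970703125), (81.6417236328125, 57.87765884399414), 88.7759780883789) [259.  97.] [304. 162.]
top ((501.6898498535156, -349.8005676269531), (84.58583068847656, 55.54668045043945), 89.15715026855469) [433. 213.] [478. 242.]
[[ 4.732e-01 -3.895e-01  1.510e-02  0.000e+00]
 [ 5.295e-01 -3.911e-01  1.320e-02  1.900e-03]
 [ 5.316e-01 -3.095e-01  5.000e-03  2.200e-03]
 [ 4.744e-01 -3.082e-01  6.600e-03  4.000e-04]] [ 0.5021861  -0.34958989  0.00996071  0.00111076]
```

```bash
python3 steer.py '0.035 -0.001 0.04 0 0 0 1;0.07 -0.002 0.08 0 0 0 1;0.07 -0.002 0.12 0 0 0 1;0.07 -0.002 0.15 0 0 0 1;0.07 -0.002 0.18 0 0 0 0.8;0.07 -0.002 0.2 0 0 0 0.6;0.07 -0.002 0.215 0 0 0 0.5;0.07 -0.002 0.225 0 0 0 0.4;0.07 -0.002 0.232 0 0 0 0.4;0.07 -0.002 0.236 0 0 0 0.4;0.07 -0.002 0.236 0 0 0 0.4'
```

```text
time_s: 8.65
position: [0.5024, -0.3498, 0.0137]
tcp_rot: [[0.019, 1.0, 0.0], [1.0, -0.019, -0.0], [-0.0, 0.0, -1.0]]
force: [0.2, 0.3, 1.5]
opening: 0.458
grasp_force: 0.0
```

```bash
python3 steer.py '0 0 0 0 0 0 0;0 0 0 0 0 0 0;0 0 0 0 0 0 0;0 0 0 0 0 0 0;0 0 0 0 0 0 0;0 0 0 0 0 0 0;0 0 0 0 0 0 0;0 0 0 0 0 0 0'
python3 steer.py '0 0 -0.01 0 0 0 0;0 0 -0.03 0 0 0 0;0 0 -0.06 0 0 0 0;0 0 -0.1 0 0 0 0;0 0 -0.14 0 0 0 0;0 0 -0.14 0 0 0 0'
```

```text
time_s: 9.45
position: [0.5025, -0.3499, 0.014]
tcp_rot: [[0.019, 1.0, 0.001], [1.0, -0.019, -0.001], [-0.001, 0.001, -1.0]]
force: [-0.3, 0.2, 5.4]
opening: 0.15
grasp_force: 30.0
time_s: 10.05
position: [0.5048, -0.3521, 0.1592]
tcp_rot: [[0.019, 1.0, 0.008], [1.0, -0.019, -0.008], [-0.008, 0.008, -1.0]]
force: [0.9, 0.2, -2.2]
opening: 0.152
grasp_force: 30.0
```

```bash
python3 steer.py '0.03 -0.001 0 0 0 -3 0;0.07 -0.002 0 0 0 -8 0;0.11 -0.003 0 0 0 -14 0;0.15 -0.004 0 0 0 -20 0;0.19 -0.005 0 0 0 -26 0;0.23 -0.006 0 0 0 -32 0;0.27 -0.007 0 0 0 -38 0;0.31 -0.008 0 0 0 -44 0;0.35 -0.009 0 0 0 -50 0;0.39 -0.01 0 0 0 -56 0;0.43 -0.011 0 0 0 -62 0;0.47 -0.012 0 0 0 -69 0;0.51 -0.013 0 0 0 -76 0;0.55 -0.014 0 0 0 -83 0;0.59 -0.015 0 0 0 -90 0;0.62 -0.015 0 0 0 -95 0;0.646 -0.016 0 0 0 -99.7 0;0.646 -0.016 0 0 0 -99.7 0;0.646 -0.016 0 0 0 -99.7 0;0.646 -0.016 0 0 0 -99.7 0'
python3 - <<'E'
from h import *
import pickle
o={n:cap(n) for n in('top','wrist','side')};pickle.dump(o,open('c4.pkl','wb'))
s=bot.read_state();print(np.round(s['position'],4),np.round(s['tcp_rot'],4).tolist(),s['time_s'])
cv2.imwrite('pics/h4.png',np.hstack([cv2.resize(o['side'][0][200:420,130:360],(418,400)),o['wrist'][0][0:400,90:472]])[:,:,::-1])
E
```

```text
time_s: 12.05
position: [0.4977, 0.2955, 0.1527]
tcp_rot: [[-0.989, -0.149, -0.002], [-0.149, 0.989, -0.001], [0.002, -0.001, -1.0]]
force: [-0.9, -0.3, -1.4]
opening: 0.152
grasp_force: 30.0
[0.4984 0.2954 0.1533] [[-0.989, -0.148, -0.0008], [-0.148, 0.989, -0.0005], [0.0009, -0.0004, -1.0]] 12.2
```

View pics/h4.png

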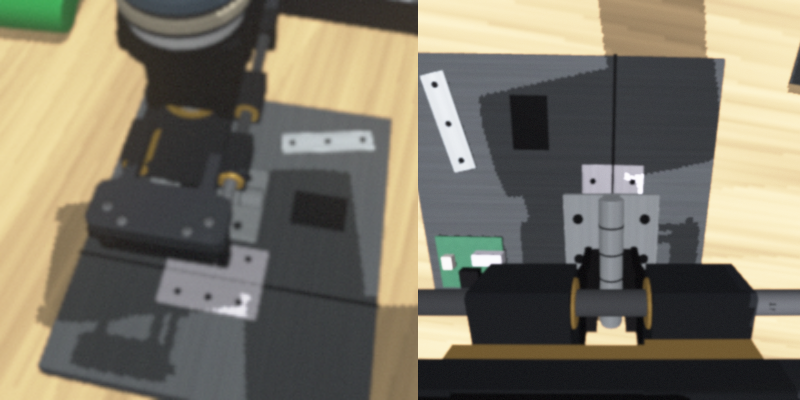

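The hinge is held level, its barrel aligned with the tool at wrist column about 282, and the seam at about (287,56..165). I'll check its offset in the grip and the pad's visible edge.

```bash
python3 - <<'E'
from h import *
import pickle
c=pickle.load(open('c4.pkl','rb'))['wrist'];s=bot.read_state();p=np.array(s['position']);R=np.array(s['tcp_rot'])
off=90-418
for nm,q,z in(('leaf front',[[563,195],[658,195]],p[2]-.0037),('pad far edge',[[582,165],[644,166]],.024),('seam far end/pad end',[[615,56],[613,165]],.02)):
    P=onz(np.array(q,float)+[off,0],c,z);print(nm,P.round(4).tolist(),'tool',((P-p)@R).round(4).tolist())
ct=np.array([.499,.296]);x=np.array([np.cos(np.radians(8.7)),np.sin(np.radians(8.7))])
print('pred far edge mid',ct-.042*x)
print('tool delta to pad',((np.r_[ct,.0243]-p)@R).round(4), 'yaw',np.degrees(np.arctan2(R[1,0],R[0,0]))%180)
E
```

```text
leaf front [[0.4612, 0.2609, 0.1496], [0.4532, 0.3147, 0.1496]] tool [[0.0419, -0.0286, 0.0037], [0.0419, 0.0257, 0.0037]]
pad far edge [[0.4615, 0.2602, 0.024], [0.4535, 0.3202, 0.024]] tool [[0.0416, -0.0293, 0.1294], [0.0406, 0.0312, 0.1293]]
seam far end/pad end [[0.3609, 0.2774, 0.02], [0.4576, 0.2902, 0.02]] tool [[0.1385, 0.0026, 0.1334], [0.0411, 0.001, 0.1334]]
pred far edge mid [0.45748326 0.28964705]
tool delta to pad [-0.0008  0.0005  0.129 ] yaw 8.512197013497541
```

```bash
python3 steer.py '-0.001 0.001 0.03 0 0 0 0;-0.002 0.002 0.06 0 0 0 0;-0.002 0.002 0.085 0 0 0 0;-0.002 0.002 0.1 0 0 0 0;-0.002 0.002 0.108 0 0 0 0;-0.002 0.002 0.113 0 0 0 0;-0.002 0.002 0.116 0 0 0 0;-0.002 0.002 0.116 0 0 0 0;-0.002 0.002 0.116 0 0 0 0'; python3 steer.py '0 0 0.001 0 0 0 0;0 0 0.002 0 0 0 0;0 0 0.003 0 0 0 0;0 0 0.003 0 0 0 0;0 0 0.003 0 0 0 0'
```

```text
time_s: 13.1
position: [0.5007, 0.299, 0.0383]
tcp_rot: [[-0.989, -0.15, 0.001], [-0.15, 0.989, 0.001], [-0.001, 0.0, -1.0]]
force: [0.3, 0.6, -2.3]
opening: 0.146
grasp_force: 30.0
time_s: 13.6
position: [0.5001, 0.2989, 0.0345]
tcp_rot: [[-0.989, -0.15, -0.0], [-0.15, 0.989, -0.0], [0.0, -0.0, -1.0]]
force: [-0.0, -0.6, -1.7]
opening: 0.151
grasp_force: 30.0
```

```bash
python3 steer.py '0 0 0.001 0 0 0 0;0 0 0.001 0 0 0 0;0 0 0.001 0 0 0 0'; python3 steer.py '0 0 0.001 0 0 0 0;0 0 0.001 0 0 0 0;0 0 0.001 0 0 0 0'
```

```text
time_s: 13.9
position: [0.5001, 0.2988, 0.0335]
tcp_rot: [[-0.989, -0.15, -0.0], [-0.15, 0.989, -0.0], [0.0, -0.0, -1.0]]
force: [-1.1, 0.2, -2.3]
opening: 0.148
grasp_force: 30.0
time_s: 14.2
position: [0.5003, 0.2989, 0.033]
tcp_rot: [[-0.989, -0.15, 0.0], [-0.15, 0.989, 0.0], [-0.0, 0.0, -1.0]]
force: [-1.2, -0.8, 3.5]
opening: 0.151
grasp_force: 30.0
```

Contact is made (the vertical force flipped to +3.5 N). Release gently, partly opened, then retreat and look.

```bash
python3 steer.py '0 0 0 0 0 0 0.4;0 0 0 0 0 0 0.4;0 0 0 0 0 0 0.4;0 0 0 0 0 0 0.4;0 0 0 0 0 0 0.4;0 0 0 0 0 0 0.4'; python3 steer.py '0 0 -0.01 0 0 0 0.4;0 0 -0.03 0 0 0 0.4;0 0 -0.07 0 0 0 0.4;-0.05 0 -0.11 0 0 0 0.4;-0.08 0 -0.14 0 0 0 0.4;-0.08 0 -0.14 0 0 0 0.4;-0.08 0 -0.14 0 0 0 0.4'
python3 - <<'E'
from h import *
import pickle
o={n:cap(n) for n in('top','wrist','side')};pickle.dump(o,open('c5.pkl','wb'))
S=o['side'][0]
cv2.imwrite('pics/h5.png',np.hstack([cv2.resize(S[90:400,150:400],(339,420)),o['wrist'][0][:,60:520]])[:,:,::-1])
E
```

```text
time_s: 14.8
position: [0.5002, 0.2989, 0.0325]
tcp_rot: [[-0.989, -0.15, -0.0], [-0.15, 0.989, 0.0], [0.0, 0.0, -1.0]]
force: [-0.5, -0.2, -0.8]
opening: 0.398
grasp_force: 0.0
time_s: 15.5
position: [0.581, 0.3111, 0.1747]
tcp_rot: [[-0.989, -0.149, 0.004], [-0.149, 0.989, 0.001], [-0.004, 0.001, -1.0]]
force: [-0.1, -0.5, -0.2]
opening: 0.401
grasp_force: 0.0
```

View pics/h5.png

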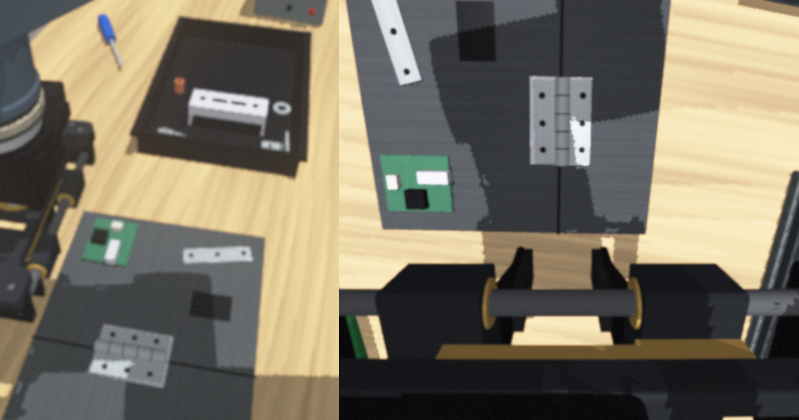

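The hinge lies flat on the pad, covering it, with its barrel on the seam (wrist crop (561,120)). The bracket stands on its legs in the bin's +y half (side crop (228,107)), and the gripper is clear of everything.

```bash
python3 -c "
from rig import bot, cam
print(bot.hand_in())"
```

```text
the job is handed in; nothing more can be done
None
```

I handed the job in at about 15.7 s of the 53 s. The last pictures show the hinge flat and released on the pad, barrel up along the seam, and the bracket standing released on its legs in the bin's +y half. No verdict came back.

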